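# File a carton upright in the stockroom rack

## Robot

A 6-joint arm with a two-finger parallel gripper is mounted at the origin on the work surface. World frame = base frame: x ahead of the robot, y to its left, z up, the work surface at z = 0. Lengths are in m, angles in rad, forces in N, time in s.
With the tool pointing down it reaches from about 0.4 to 0.825 m from the base axis. Payload 7 kg.
Tool frame: the origin (TCP) lies on the mounting face of the last link; the fingertips stand 178 mm ahead of it and the grasp point (between the pads) lies 159 mm ahead of it (manip.tip_extent is the distance from the TCP to the fingertips, in m); z points along the fingers, y is the line along which they close (so a half turn about z gives the same grasp; the last joint's range is limited). The gripper opens to 88 mm and grips with 3 to 60 N. Pads are 19 mm wide; open, the fingers measure 130 mm over their backs; the gripper's body (78 mm by 193 mm) begins 47 mm behind the grasp point.
Start: joints at [-1.049, 0.359, 0.012, 0, -1.224, -0.288], TCP at [0.156, -0.657, 0.405] pointing down, gripper open.
Joint ranges: [-3.07, 3.07], [-1.43, 2.12], [-1.02, 1.25], [-3.03, 1.67], [-3.05, -0], [-3.03, 3.03]. Speed limits (rad/s): [2.39, 2.39, 3.01, 3.14, 3.14, 3.14].

## Interface

Orientations are given as a unit quaternion [w, x, y, z].
In Python, from workcell import manip gives the robot as it stands. The module is installed in compiled form; this text tells all that it offers.
- The arm moves only by the tool arm_command, never from a script. Its argument "deltas" is a list of rows, each a list of 2 entries, a list of its own where there are three numbers: the shift along the tool's x, y, z each as a share of 500 mm, from -1 to 1, then the turn about the tool's z as a share of 2 rad, from -1 to 1. In form: [[[tx, ty, tz], turn], ...]. A call has 1 to 12 rows; each row is the pose to reach, as a shift and turn from the pose commanded when the call began, along the tool's axes at that moment; what a row does not reach only later rows make up. A row lasts 1/10 s, in which the tool goes at most 50 mm and 8.59 degrees, less where a joint would pass 70% of its speed; a pose out of reach is approached as far as the arm can. A call with a number of a shift or a turn outside -1 to 1 is refused whole. A call with a gripper value outside its range is refused whole. "grip" is the opening, from 0 (shut) to 1 (fully open), set as the call begins (left out, the last holds). The fingers move at their own pace and stop on an object; "grip_force" is the grip in N (left out, the last holds). Time passes only in rows, so rows that repeat a pose let the fingers close. It gives the time, the measured TCP pose, the force, the opening and the grip force at its end, in the units of the state.
- manip.state(): the state, without advancing time (a new reading comes with each control period).
- manip.get_image(name): name is "scene" or "top" or "wrist"; returns the picture (480x640x3 uint8, red, green, blue); there is no depth.
- manip.get_calibration(name): a dict with "vertical_fov" (degrees; the focal length in pixels is half the picture's height over the tangent of half this angle, whatever the lens; pixels are square), "cx", "cy" (the principal point, pixels), "k1" (the pictures are not rectified: a ray, as slopes to the right and down, at radius r is drawn at 1 + k1 r^2 times it, then the intrinsics apply), "world_from_camera" (4x4, takes a point from camera to world coordinates). Camera axes: x right, y up, looking along -z (the intrinsics and any distortion apply to the point x, -y, -z); pixel columns grow to the right and rows downward; lengths in m; the calibration is good to about 2 mm. A picture is of the moment at which its call begins: read the wrist's pose just before it. get_calibration takes no time and is no camera call; for the wrist camera it gives the pose at the moment of the call.
- manip.close_job(): hands the job in; it is judged then, once.
The state is a dict: "clock": time; "joint_positions": joint angles; "joint_vel": joint speeds; "joint_efforts": joint torques, N m; "position": TCP position; "ee_rot": TCP orientation; "wrist_force": force on the tool from outside, world axes, zero at the start; "torque": the same for the moment, N m; "finger_gap": opening from 0.0 (shut) to 1.0 (fully open); "grasp_force": force on a finger pad.
Only numpy, scipy, OpenCV 4.12 (cv2) and the standard library are available. Lean on these libraries where they do the work, as an engineer would, in place of code of your own. Each camera call takes 0.05 s, during which the arm holds its last target. There are 200 camera calls.

## Task

The carton lying flat on the front of the grey rack belongs upright in the row behind it, but a slim white box has been left on top of it. First put the slim box squarely on top of the small pile of identical boxes; then tip the carton up onto its long thin edge so that it stands upright on the rack, in line with the two standing cartons and flat against the front one. Keep the row and the pile standing and leave the tape roll and the steel coupling beside the pile where they are.

Things in the scene. Friction and masses are not known exactly. Their poses are not given: they have to be found in the camera images.
- rack: Low grey shelf section fixed to the table, 190 mm wide (its y); its x points from open front to back panel. Origin at table height. Flat deck 55 mm above the table, from x = -62 mm (front edge, vertical face below) to +103. Back panel x = +91 to +103, 170 high. Cheeks at y = +-88 beside the row only (x > +33), 100 high. It stands left or right of the robot's middle, turned.
- carton: Brown carton lying flat on the deck: 110 (its x, front to back) x 150 (its y) x 30 mm thick (its z). Origin at the centre of its underside as it lies. At the start its x points about to the rack's back, its front edge overhangs the deck's front by 20 to 40 mm (room for a fingertip beneath), its rear edge is up to 15 mm in front of the row. 0.2 to 0.5 kg.
- carton_center (a point): Centre of the carton's volume, 15 mm above its underside as it lies. Once it stands, this is 55 mm above the deck.
- row_front: The front one of the two brown cartons already standing in the rack, the same product: 30 thick (its x) x 150 wide (its y) x 110 high (its z). Loose. Origin at the centre of its underside, on the deck; its front face is 15 mm towards its -x.
- row_back: The rear standing carton, same size and axes, between row_front and the back panel. Loose.
- slim_box: Slim white box lying on the carton: 86 (its x) x 58 (its y) x 22 high. Origin at the centre of its underside. About 0.12 kg. Take it across its 58 mm.
- pile_top: Upper one of the two identical slim boxes piled on the table, on the other side from the rack: 86 (its x) x 58 (its y) x 22 high, origin at the centre of its underside. Loose.
- pile_base: Lower box of that pile, same size, origin at the centre of its underside on the table. Loose.
- tape_roll: Bystander: black tape roll lying near the pile, 66 mm across, 19 high, origin under its centre.
- coupling: Bystander: steel pipe coupling standing near the pile, 34 mm across, 45 high, origin under its centre.
Things that resemble listed ones, but are neither listed nor needed, are in the scene too. What is shaped like the pile_base but red is not meant.

How it is judged:
On the way, in this order (a step that is already met when the one before it is completed fails the run):
1. the slim box lies squarely on the pile, released (horizontal distance between slim_box and pile_top below 0.009 m and angle between the x axis of slim_box and the x axis of pile_top, either way round below 0.14 rad and z of slim_box in the frame of pile_top between 0.018 and 0.026 m and horizontal distance between pile_top and pile_base below 0.009 m and angle between slim_box's own z axis and vertical below 0.08 rad and contact force between the fingers and slim_box below 0.1 N), for 0.2 s.
2. the carton stands upright on its long thin edge on the rack, flat against the row (angle between carton's own z axis and vertical between 1.4908 and 1.6508 rad and angle between carton's own y axis and vertical between 1.4908 and 1.6508 rad and z of carton_center in the frame of rack between 0.104 and 0.116 m and x of carton_center in the frame of row_front between -0.038 and -0.024 m and y of carton_center in the frame of row_front between -0.03 and 0.03 m and angle between the z axis of carton and the x axis of row_front, either way round below 0.14 rad), for 0.2 s.
At the end, for the whole second after the job is handed in: Slim box flat on the squared pile (9 mm, 8 deg). Carton at rest on the deck on its 150 mm edge, upright within 4.5 deg, parallel to the front row carton within 8 deg, at most 8 mm from it, sideways within 30 mm. Row cartons upright (all of step 2 and horizontal distance between slim_box and pile_top below 0.009 m and angle between the x axis of slim_box and the x axis of pile_top, either way round below 0.14 rad and z of slim_box in the frame of pile_top between 0.018 and 0.026 m and horizontal distance between pile_top and pile_base below 0.009 m and angle between each of slim_box, row_front, row_back's own z axis and vertical below 0.08 rad and linear speed of each of carton, slim_box below 0.02 m/s); the robot touches nothing.
It fails at once if a standing carton of the row is knocked over (angle between any of row_front, row_back's own z axis and vertical above 0.5 rad).
It fails at once if the pile is displaced by more than 40 mm or toppled (distance of pile_base from where it was at the start of the episode above 0.04 m or angle between any of pile_base, pile_top's own z axis and vertical above 0.5 rad).
It fails at once if the tape roll or the coupling is moved by more than 30 mm (distance of any of tape_roll, coupling from where it was at the start of the episode above 0.03 m).
It also fails if it takes over 61 s, if anything falls off the work surface, if the arm or the gripper's body presses on something with over 40 N, if the wrist force passes 120 N, or if a joint passes its speed limit or range.

## Working session

There is one attempt and no reset: what is moved stays moved. The work goes in short steps, Python scripts to look and compute and a tool call to move; the robot and the scene stay as the last step left them, time stands still between calls to the robot, and variables do not carry over. Pictures are saved under pics/ and viewed, at most 11 in all, crops included, and the job is handed in when it is done.

Besides the shell and the picture viewer there is one more tool, called after ">>>" as a command line: name --argument value ..., lists and objects as JSON in quotes. arm_command: Moves the arm, as the interface text tells. Shift numbers are shares of 500 mm and turn numbers shares of 2 rad, none past 1 either way. Its arguments: {"type":"object","properties":{"deltas":{"type":"array"},"grip":{"type":"number"},"grip_force":{"type":"number"}},"required":["deltas"]}

```bash
mkdir -p pics; cat > h.py <<'E'
import numpy as np, cv2
from workcell import manip
def K(c):
    f=240/np.tan(np.radians(c["vertical_fov"])/2)
    return np.array([[f,0,c["cx"]],[0,f,c["cy"]],[0,0,1]]),np.array([c["k1"],0,0,0])
def ray(c,px):
    k,d=K(c); s=cv2.undistortPoints(np.array(px,float).reshape(-1,1,2),k,d).reshape(-1,2)
    T=np.array(c["world_from_camera"]); v=np.c_[s[:,0],-s[:,1],-np.ones(len(s))]@T[:3,:3].T
    return T[:3,3],v
def onplane(c,px,z):
    o,v=ray(c,px); return o+v*((z-o[2])/v[:,2])[:,None]
def tri(c1,p1,c2,p2):
    o,v=ray(c1,p1);q,w=ray(c2,p2);out=[]
    for a,b in zip(v,w):
        s=np.linalg.lstsq(np.c_[a,-b],q-o,rcond=None)[0]
        A=o+s[0]*a;B=q+s[1]*b; out.append(np.r_[(A+B)/2,np.linalg.norm(A-B)])
    return np.array(out)
def proj(c,P):
    k,d=K(c);T=np.linalg.inv(np.array(c["world_from_camera"]));q=np.atleast_2d(P)@T[:3,:3].T+T[:3,3]
    q=q*[1,-1,-1]; return cv2.projectPoints(q,np.zeros(3),np.zeros(3),k,d)[0].reshape(-1,2)
def snap(n,name):
    c=manip.get_calibration(n); im=manip.get_image(n)
    cv2.imwrite(f"pics/{name}.png",cv2.cvtColor(im,cv2.COLOR_RGB2BGR)); np.save(f"pics/{name}.npy",c,allow_pickle=True); return im,c
def load(name): return cv2.imread(f"pics/{name}.png"),np.load(f"pics/{name}.npy",allow_pickle=True).item()
E
python3 - <<'E'
from h import *
for n in("scene","top"):
    im,c=snap(n,n+"0"); print(n,{k:(np.round(v,3).tolist()) for k,v in c.items()})
print(manip.state())
E
```

```text
scene {'vertical_fov': 48.836, 'cx': 325.819, 'cy': 244.177, 'k1': -0.103, 'world_from_camera': [[0.152, -0.542, 0.827, 1.271], [0.988, 0.089, -0.123, -0.11], [-0.007, 0.836, 0.549, 0.568], [0.0, 0.0, 0.0, 1.0]]}
top {'vertical_fov': 55.876, 'cx': 313.182, 'cy': 232.894, 'k1': -0.006, 'world_from_camera': [[0.013, 0.982, -0.187, 0.38], [-1.0, 0.011, -0.013, -0.014], [-0.011, 0.187, 0.982, 0.9], [0.0, 0.0, 0.0, 1.0]]}
{'clock': 0.1, 'joint_positions': array([-1.04888679e+00,  3.59339457e-01,  1.11291654e-02, -2.95348650e-04,
       -1.22411356e+00, -2.88105762e-01]), 'joint_vel': array([ 0.00039553, -0.00097632,  0.00143898, -0.00127181,  0.00019463,
        0.00149665]), 'joint_efforts': array([-2.02228017e-03, -5.84162629e+01,  2.93756121e+01,  7.01556757e+00,
        1.02402279e-02, -8.35417563e-05]), 'position': array([ 0.15633997, -0.65646304,  0.40379362]), 'ee_rot': array([-1.73325372e-04, -1.16585829e-01,  9.93180317e-01,  7.56684786e-04]), 'wrist_force': array([ 0.26914833, -0.97066364,  0.3239302 ]), 'torque': array([-0.00669631,  0.02714642,  0.0363214 ]), 'grasp_force': 0.0, 'finger_gap': 0.9981289311198486}
```

View pics/top0.png

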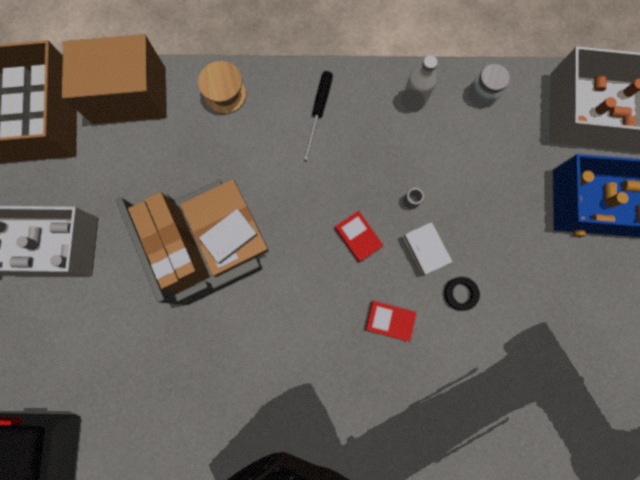

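View pics/scene0.png

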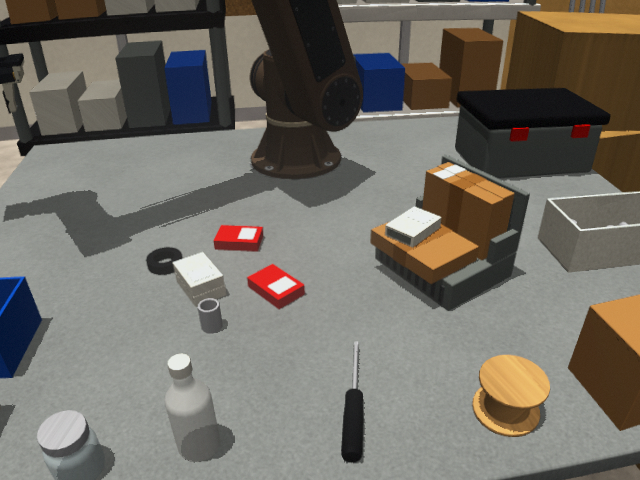

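The top view shows the rack on the left, with the row at about (160,240), the carton at (224,228) and the slim white box at (228,237). The white pile is at (428,249), the tape at (462,294) and the coupling at (415,197). Of the boxes shaped like the pile, only the white one at (428,249) fits: the ones at (359,236) and (391,320) are red and single. Next I'll segment the corners and confirm in one enlarged crop.

```bash
cat > seg.py <<'E'
from h import *
t,ct=load("top0"); s,cs=load("scene0")
def quad(im,x0,y0,x1,y1,vmin,smax,hue=None):
    h=cv2.cvtColor(im,cv2.COLOR_BGR2HSV)[y0:y1,x0:x1]
    m=((h[...,2]>vmin)&(h[...,1]<smax)) if hue is None else ((h[...,1]>90)&(h[...,2]>vmin))
    m=cv2.morphologyEx(m.astype(np.uint8),cv2.MORPH_CLOSE,np.ones((5,5)))
    c=max(cv2.findContours(m,0,1)[0],key=cv2.contourArea)
    e=cv2.approxPolyN(c,4,ensure_convex=True).reshape(-1,2).astype(float)+[x0,y0]
    return e,cv2.contourArea(c)
R={}
for n,a in dict(slim_t=(t,190,200,265,275,140,60),pile_t=(t,395,215,460,282,140,60),slim_s=(s,380,200,450,250,165,70),pile_s=(s,168,248,230,305,165,70)).items():
    R[n],ar=quad(*a); print(n,R[n].tolist(),ar)
def crop(im,b,qs):
    x0,y0,x1,y1=b; c=cv2.resize(im[y0:y1,x0:x1],(400,300),interpolation=cv2.INTER_CUBIC); k=400/(x1-x0)
    for q in qs: cv2.polylines(c,[((q-[x0,y0]+.5)*k).astype(int)],True,(255,0,255),1)
    return c
v=np.vstack([np.hstack([crop(t,(110,160,270,280),[R["slim_t"]]),crop(t,(340,180,500,300),[R["pile_t"]])]),np.hstack([crop(s,(365,155,533,281),[R["slim_s"]]),crop(s,(140,230,300,350),[R["pile_s"]])])])
cv2.imwrite("pics/crop1.png",v)
for a in("slim","pile"):
    P=tri(ct,[R[a+"_t"].mean(0)],cs,[R[a+"_s"].mean(0)]); print(a,"centre",P.round(4))
    Q=onplane(ct,R[a+"_t"],P[0,2]); print(Q.round(4).tolist(),np.linalg.norm(np.diff(np.r_[Q,Q[:1]],axis=0),axis=1).round(4))
E
python3 seg.py
```

```text
slim_t [[256.0, 232.0], [224.0, 276.0], [198.0, 237.0], [237.0, 208.0]] 1638.5
pile_t [[452.0, 261.0], [426.0, 274.0], [405.0, 233.0], [432.0, 221.0]] 1267.0
slim_s [[441.0, 217.0], [413.0, 237.0], [380.0, 224.0], [413.0, 206.0]] 850.0
pile_s [[223.0, 275.0], [191.0, 287.0], [172.0, 262.0], [201.0, 250.0]] 967.5
slim centre [[0.5204 0.1497 0.1017 0.0032]]
[[0.5319, 0.0995, 0.1017], [0.4522, 0.1533, 0.1017], [0.5217, 0.2036, 0.1017], [0.576, 0.1357, 0.1017]] [0.0962 0.0858 0.0869 0.057 ]
pile centre [[ 0.5171 -0.2228  0.0423  0.0022]]
[[0.4912, -0.2672, 0.0423], [0.4659, -0.217, 0.0423], [0.5444, -0.1793, 0.0423], [0.5686, -0.232, 0.0423]] [0.0562 0.0871 0.058  0.085 ]
```

View pics/crop1.png

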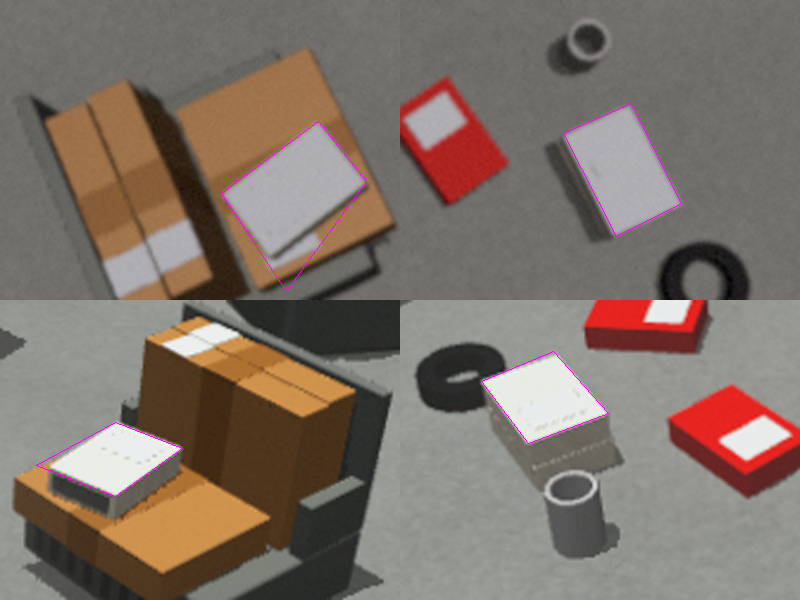

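The crop confirms the pile is white, stacked, with clean corners. The top-view slim mask leaked into the carton's label, so I re-read its corners from the crop: (199,238), (237,209), (256,234), (218,262). In the scene view they are (386,225), (413,206), (441,217), (413,237).

```bash
cat >> h.py <<'E'
from scipy.spatial.transform import Rotation as Ro
def rot(st): q=st["ee_rot"]; return Ro.from_quat([q[1],q[2],q[3],q[0]]).as_matrix()
def go(p,ang):
    "shares to bring TCP to p with closing line (tool y) at world angle ang (mod pi)"
    st=manip.state(); R=rot(st); d=R.T@(np.array(p)-st["position"])
    cur=np.arctan2(R[1,1],R[0,1]); t=-(ang-cur); t=(t+np.pi/2)%np.pi-np.pi/2
    print("shift",(d/.5).round(4).tolist(),"turn",round(t/2,4),"J6",st["joint_positions"][5].round(2),"F",st["wrist_force"].round(2),"pos",st["position"].round(4),"t",st["clock"],"gap",st["finger_gap"])
E
python3 - <<'E'
from h import *
t,ct=load("top0"); s,cs=load("scene0")
P=tri(ct,[[198.8,237.6],[237.2,209.2],[256.4,233.6],[218,262.4]],cs,[[413.3,237.3],[386,224.7],[413.3,206.2],[441,217.2]])
print(P.round(4),P.mean(0))
Q=onplane(ct,[[198.8,237.6],[237.2,209.2],[256.4,233.6],[218,262.4]],.107);print(Q.round(4),Q.mean(0),np.linalg.norm(np.diff(Q,axis=0),axis=1))
C=onplane(ct,[[181.2,203.2],[233.2,180],[268.4,250.4],[213.2,276]],.085);print("carton",C.round(4),C.mean(0),np.linalg.norm(np.diff(C,axis=0),axis=1))
d=C[2]-C[1];print("rack y ang",np.degrees(np.arctan2(d[1],d[0]))); d=Q[2]-Q[1]; a=np.arctan2(d[1],d[0]);print("slim short ang",np.degrees(a))
R=onplane(ct,[[145.2,201.2],[161.2,192.8],[194.8,270]],.165);print("rowfront",R.round(4))
go([Q.mean(0)[0],Q.mean(0)[1],.40],a)
R=rot(manip.state());c=manip.get_calibration("wrist");T=np.array(c["world_from_camera"]);print((R.T@(T[:3,3]-manip.state()["position"])).round(4),(R.T@T[:3,:3]).round(3),c["vertical_fov"])
E
```

```text
[[0.5205 0.1831 0.0728 0.0523]
 [0.5637 0.1118 0.1283 0.0367]
 [0.5298 0.1204 0.1354 0.0539]
 [0.4853 0.1937 0.0807 0.0479]] [0.52482201 0.15225201 0.10430323 0.04770586]
[[0.5197 0.2007 0.107 ]
 [0.5725 0.1343 0.107 ]
 [0.528  0.0979 0.107 ]
 [0.4756 0.164  0.107 ]] [0.52392463 0.14921444 0.107     ] [0.08483999 0.05739611 0.0843518 ]
carton [[0.5882 0.2435 0.085 ]
 [0.6341 0.1484 0.085 ]
 [0.5013 0.078  0.085 ]
 [0.4534 0.1763 0.085 ]] [0.54426579 0.16155846 0.085     ] [0.10553221 0.15036466 0.1093113 ]
rack y ang -152.07604155626606
slim short ang -140.71509615291475
rowfront [[0.5706 0.2793 0.165 ]
 [0.5855 0.2533 0.165 ]
 [0.4556 0.1883 0.165 ]]
shift [-1.0883, 1.3973, 0.0096] turn 0.5594 J6 -0.29 F [ 0.27 -0.97  0.32] pos [ 0.1563 -0.6565  0.4038] t 0.1 gap 0.9981289311198486
[0.0776 0.0007 0.0199] [[-0.001  0.957  0.29 ]
 [ 1.     0.001 -0.001]
 [-0.001  0.29  -0.957]] 71.07007839068845
```

>>> arm_command --deltas '[[[-0.64,0.58,0],-0.5],[[-0.64,0.58,0],-0.5],[[-0.64,0.58,0],-0.5],[[-0.64,0.58,0],-0.5],[[-0.64,0.58,0],-0.5],[[-0.64,0.58,0],-0.5],[[-0.64,0.58,0],-0.5],[[-0.64,0.58,0],-0.5],[[-0.64,0.58,0],-0.5],[[-0.64,0.58,0],-0.5]]' --grip 1

```text
clock: 1.1
position: [0.4021, -0.2977, 0.4047]
ee_rot: [0.0, -0.58, 0.815, -0.0]
wrist_force: [-0.4, 0.2, 0.6]
finger_gap: 1.002
grasp_force: 0.0
```

```bash
python3 - <<'E'
from h import *
go([.524,.149,.40],np.radians(-140.7)); print(manip.state()["joint_positions"].round(2))
snap("wrist","w_pile")
E
```

```text
shift [-0.924, 0.0617, 0.0097] turn -0.5095 J6 -0.09 F [-0.4   0.2   0.62] pos [ 0.4021 -0.2977  0.4047] t 1.1 gap 1.0020939042085488
[-0.24  0.07 -0.36 -0.   -1.14 -0.09]
```

>>> arm_command --deltas '[[[-0.924,0.062,0.01],-0.51],[[-0.924,0.062,0.01],-0.51],[[-0.924,0.062,0.01],-0.51],[[-0.924,0.062,0.01],-0.51],[[-0.924,0.062,0.01],-0.51],[[-0.924,0.062,0.01],-0.51],[[-0.924,0.062,0.01],-0.51],[[-0.924,0.062,0.01],-0.51],[[-0.924,0.062,0.01],-0.51],[[-0.924,0.062,0.01],-0.51],[[-0.924,0.062,0.01],-0.51]]'

```text
clock: 2.25
position: [0.5246, 0.1469, 0.3987]
ee_rot: [0.001, 0.903, -0.429, -0.0]
wrist_force: [0.5, 0.4, -0.3]
finger_gap: 0.998
grasp_force: 0.0
```

```bash
python3 - <<'E'
from h import *
im,c=snap("wrist","w_rack"); go([.524,.149,.40],np.radians(-140.7))
a,_=load("w_pile"); b,_=load("w_rack")
cv2.imwrite("pics/both.png",np.vstack([np.hstack([cv2.resize(a,(400,300)),cv2.resize(b,(400,300))])])); 
E
```

```text
shift [-0.0053, -0.004, -0.0022] turn -0.0013 J6 0.05 F [ 0.42 -0.57  0.62] pos [0.5242 0.1457 0.3989] t 2.3 gap 0.9954511477715365
```

View pics/w_rack.png

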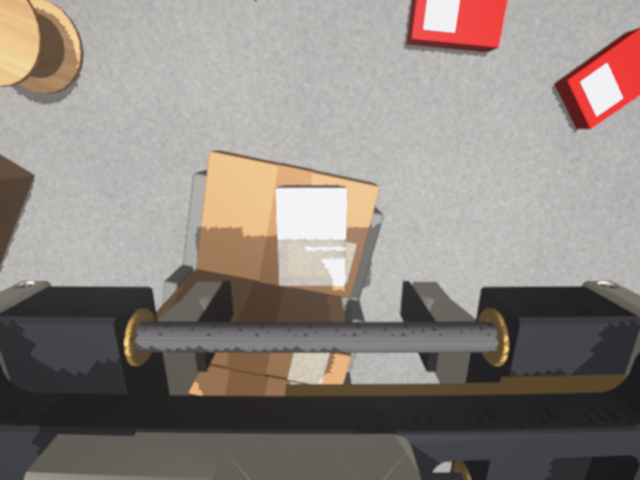

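View pics/w_pile.png

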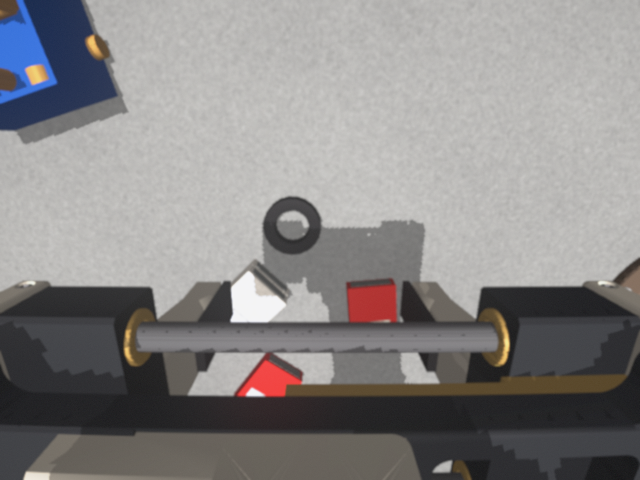

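w_rack shows the slim box with corners at about (277,187), (347,187), (345,287) and (279,286), and the carton's front edge running from (212,152) to (377,185). w_pile shows the tape at (292,225), with the pile at (260,295) partly hidden by the gripper.

```bash
python3 - <<'E'
from h import *
t,ct=load("top0"); w,cw=load("w_rack")
pt=[[237.2,209.2],[256.4,233.6],[218,262.4],[198.8,237.6]]
b=cv2.cvtColor(w,cv2.COLOR_BGR2HSV)
sub=w[175:300,265:360].astype(int); sat=b[175:300,265:360,1]
for r in (200,215,260,275): print(r,b[r,265:360:3,1].tolist())
pw=[[277,187],[347,187],[345,287],[279,286]]
# wrist top = away from row ; wrist left = +x world
for order in ([0,1,2,3],):
    P=tri(ct,pt,cw,[pw[i] for i in order]);print(P.round(4),P.mean(0).round(4))
Q=onplane(cw,pw,.107);print(Q.round(4),Q.mean(0).round(4),np.linalg.norm(np.diff(Q,axis=0),axis=1))
d=Q[1]-Q[0];d2=Q[2]-Q[3];d3=Q[3]-Q[0];print(np.degrees([np.arctan2(d[1],d[0]),np.arctan2(d2[1],d2[0]),np.arctan2(d3[1],d3[0])-np.pi/2]))
C=tri(ct,[[233.2,180],[268.4,250.4]],cw,[[212,152],[378,185]]);print("carton front",C.round(4)); print(onplane(cw,[[212,152],[378,185]],.085))
E
```

```text
200 [101, 100, 102, 111, 1, 2, 2, 2, 2, 2, 1, 2, 2, 1, 2, 2, 1, 2, 2, 2, 2, 1, 1, 2, 2, 2, 2, 12, 95, 95, 96, 96]
215 [100, 101, 117, 115, 3, 2, 2, 2, 2, 2, 2, 2, 1, 2, 1, 1, 1, 2, 1, 2, 1, 2, 2, 1, 2, 2, 1, 37, 96, 96, 96, 98]
260 [113, 112, 112, 110, 76, 24, 25, 24, 28, 28, 27, 30, 27, 28, 26, 30, 30, 29, 28, 3, 3, 2, 2, 2, 2, 2, 1, 27, 29, 49, 100, 101]
275 [116, 116, 114, 110, 93, 23, 23, 25, 28, 29, 28, 30, 29, 27, 28, 29, 27, 29, 27, 29, 28, 27, 1, 2, 2, 2, 2, 21, 76, 102, 96, 11]
[[0.576  0.1375 0.0925 0.0009]
 [0.5303 0.1    0.0947 0.0006]
 [0.4759 0.1658 0.1067 0.0035]
 [0.5208 0.203  0.1043 0.0034]] [0.5257 0.1516 0.0995 0.0021]
[[0.5759 0.1354 0.107 ]
 [0.5321 0.0997 0.107 ]
 [0.4761 0.1676 0.107 ]
 [0.5219 0.2036 0.107 ]] [0.5265 0.1515 0.107 ] [0.05647011 0.08796141 0.05823317]
[-140.85681707 -141.81033425   38.38238517]
carton front [[0.6415 0.1542 0.0622 0.0024]
 [0.5042 0.0812 0.0633 0.0016]]
[[0.63696015 0.15046664 0.085     ]
 [0.50883873 0.08232339 0.085     ]]
```

```bash
python3 -c "
from h import *
go([.528,.147,.268],np.radians(-141.3))"
```

```text
shift [0.0029, -0.0081, 0.2617] turn 0.004 J6 0.05 F [ 0.42 -0.57  0.62] pos [0.5242 0.1457 0.3989] t 2.3 gap 0.9954511477715365
```

>>> arm_command --deltas '[[[0.003,-0.006,0.09],0.004],[[0.003,-0.006,0.17],0.004],[[0.003,-0.006,0.23],0.004],[[0.003,-0.006,0.262],0.004],[[0.003,-0.006,0.262],0.004]]'

```text
clock: 2.8
position: [0.5263, 0.1442, 0.2664]
ee_rot: [0.002, 0.901, -0.434, -0.001]
wrist_force: [-0.8, -0.3, -0.3]
finger_gap: 1.003
grasp_force: 0.0
```

>>> arm_command --deltas '[[[0,0,0],0],[[0,0,0],0],[[0,0,0],0],[[0,0,0],0],[[0,0,0],0],[[0,0,0],0]]' --grip 0 --grip_force 15

```text
clock: 3.4
position: [0.5275, 0.1468, 0.2696]
ee_rot: [-0.001, 0.901, -0.433, 0.001]
wrist_force: [-0.3, -0.6, 6.3]
finger_gap: 0.66
grasp_force: 15.0
```

>>> arm_command --deltas '[[[0,0,-0.06],0],[[0,0,-0.14],0],[[0,0,-0.22],0],[[0,0,-0.24],0],[[0,0,-0.24],0]]'

```text
clock: 3.9
position: [0.5273, 0.1468, 0.3903]
ee_rot: [-0.002, 0.901, -0.433, 0.001]
wrist_force: [-0.4, 0.2, -1.8]
finger_gap: 0.662
grasp_force: 15.0
```

```bash
python3 - <<'E'
from h import *
t,ct=load("top0"); s,cs=load("scene0")
for c,q in((ct,[[452,261],[426,274],[405,233],[432,221]]),(cs,[[223,275],[191,287],[172,262],[201,250]])):
    Q=onplane(c,q,.044);m=Q.mean(0);d=[Q[i]-Q[j] for i,j in((2,1),(3,0))];e=np.linalg.norm(np.diff(Q,axis=0),axis=1)
    print(Q.round(4).tolist(),m.round(4),e.round(4),[np.degrees(np.arctan2(x[1],x[0])).round(1) for x in d])
print("tape,coupling",onplane(ct,[[462,294]],.019).round(3),onplane(ct,[[415,193]],.045).round(3))
go([.515,-.22,.36],np.radians(115))
im,c=snap("wrist","w_held")
h=cv2.cvtColor(im,cv2.COLOR_RGB2HSV)
E
```

```text
[[0.491, -0.2666, 0.044], [0.4657, -0.2166, 0.044], [0.5441, -0.179, 0.044], [0.5682, -0.2316, 0.044]] [ 0.5173 -0.2234  0.044 ] [0.0561 0.0869 0.0579] [np.float64(25.6), np.float64(24.4)]
[[0.5459, -0.1765, 0.044], [0.5708, -0.2282, 0.044], [0.4935, -0.2655, 0.044], [0.4636, -0.2166, 0.044]] [ 0.5184 -0.2217  0.044 ] [0.0573 0.0858 0.0574] [np.float64(-154.2), np.float64(-154.1)]
tape,coupling [[ 0.43  -0.29   0.019]] [[ 0.624 -0.2    0.045]]
shift [0.5573, 0.4779, 0.0589] turn -0.666 J6 0.05 F [-0.44  0.19 -1.79] pos [0.5273 0.1468 0.3903] t 3.9 gap 0.6618642558622542
```

View pics/w_held.png

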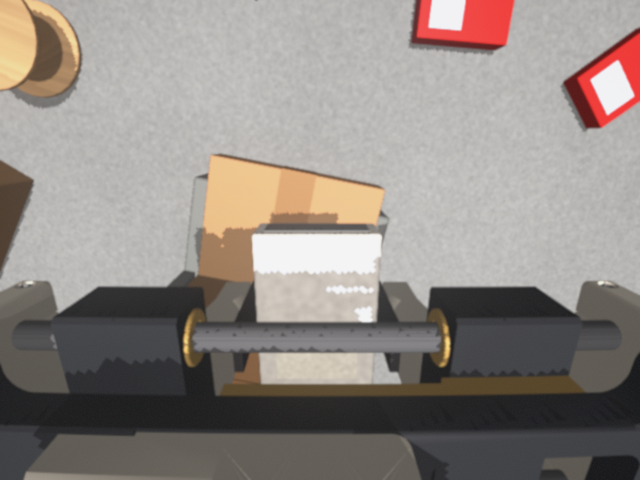

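The held box's front top edge is at row 233, between columns 253 and 381. From that I can get its offset in the hand.

```bash
python3 - <<'E'
from h import *
w,c=load("w_held"); st=manip.state();R=rot(st)
for z in(.2293,):
    Q=onplane(c,[[253,234],[381,234]],z); print(((Q-st["position"])@R).round(4))
g=cv2.cvtColor(w,cv2.COLOR_BGR2GRAY);print(g[220:242,300].tolist())
E
```

```text
[[ 0.0389 -0.0298  0.1591]
 [ 0.039   0.026   0.159 ]]
[123, 123, 118, 105, 94, 90, 90, 89, 90, 106, 134, 153, 154, 179, 224, 241, 244, 244, 244, 244, 244, 244]
```

>>> arm_command --deltas '[[[0.15,0.13,0],0.2],[[0.56,0.48,0.059],0.9],[[0.56,0.48,0.059],0.9],[[0.56,0.48,0.059],0.9],[[0.56,0.48,0.059],0.9],[[0.56,0.48,0.059],0.9],[[0.56,0.48,0.059],0.9],[[0.56,0.48,0.059],0.9],[[0.56,0.48,0.059],0.9],[[0.56,0.48,0.059],0.9],[[0.56,0.48,0.059],0.9],[[0.56,0.48,0.059],0.9]]'

```text
clock: 5.15
position: [0.5141, -0.2219, 0.3564]
ee_rot: [-0.002, -0.218, 0.976, 0.001]
wrist_force: [-0.4, 0.1, -1.8]
finger_gap: 0.662
grasp_force: 15.0
```

```bash
python3 -c "
from h import *
go([.5144,-.2242,.231],np.radians(115.3));print(manip.state()['joint_positions'].round(2))"
```

```text
shift [0.0005, -0.005, 0.2508] turn -0.0014 J6 -1.07 F [-0.4   0.14 -1.78] pos [ 0.5141 -0.2219  0.3564] t 5.15 gap 0.6617202343942348
[-0.06  0.21 -0.31 -0.   -1.05 -1.07]
```

>>> arm_command --deltas '[[[0.001,-0.004,0.08],0],[[0.001,-0.004,0.16],0],[[0.001,-0.004,0.21],0],[[0.001,-0.004,0.235],0],[[0.001,-0.004,0.245],0],[[0.001,-0.004,0.25],0],[[0.001,-0.004,0.25],0],[[0.001,-0.004,0.25],0]]'

```text
clock: 5.95
position: [0.5157, -0.224, 0.2353]
ee_rot: [0.001, -0.221, 0.975, -0.0]
wrist_force: [0.3, -0.8, -0.4]
finger_gap: 0.66
grasp_force: 15.0
```

```bash
python3 -c "
from h import *
go([.5144,-.2242,.2290],np.radians(115.3))"
```

```text
shift [0.0025, 0.0008, 0.0125] turn 0.0022 J6 -1.06 F [ 0.29 -0.8  -0.41] pos [ 0.5157 -0.224   0.2353] t 5.95 gap 0.6604687016853839
```

>>> arm_command --deltas '[[[0.001,0,0.004],0],[[0.001,0,0.004],0],[[0.001,0,0.004],0]]'

```text
clock: 6.25
position: [0.5148, -0.2242, 0.2325]
ee_rot: [0.0, -0.221, 0.975, -0.0]
wrist_force: [0.1, -0.6, -2.0]
finger_gap: 0.655
grasp_force: 15.0
```

Not in contact yet, so I'll lower in small steps.

>>> arm_command --deltas '[[[0,0,0.004],0],[[0,0,0.004],0],[[0,0,0.004],0]]'

```text
clock: 6.55
position: [0.5148, -0.2242, 0.2301]
ee_rot: [-0.0, -0.221, 0.975, 0.0]
wrist_force: [0.1, -0.2, -1.7]
finger_gap: 0.663
grasp_force: 15.0
```

>>> arm_command --deltas '[[[0,0,0.003],0],[[0,0,0.003],0],[[0,0,0.003],0]]'

```text
clock: 6.85
position: [0.5149, -0.2242, 0.2287]
ee_rot: [0.0, -0.221, 0.975, -0.0]
wrist_force: [0.5, -0.2, -0.6]
finger_gap: 0.658
grasp_force: 15.0
```

>>> arm_command --deltas '[[[0,0,0],0],[[0,0,0],0],[[0,0,0],0],[[0,0,0],0]]' --grip 0.82

```text
clock: 7.25
position: [0.5148, -0.2242, 0.2287]
ee_rot: [0.0, -0.221, 0.975, -0.0]
wrist_force: [-0.6, -0.7, -0.6]
finger_gap: 0.814
grasp_force: 0.0
```

>>> arm_command --deltas '[[[0,0,-0.04],0],[[0,0,-0.1],0],[[0,0,-0.2],0],[[0,0,-0.3],0],[[0,0,-0.3],0]]'

```text
clock: 7.75
position: [0.5165, -0.2248, 0.3864]
ee_rot: [0.005, -0.222, 0.975, -0.003]
wrist_force: [-0.4, 0.2, -0.7]
finger_gap: 0.819
grasp_force: 0.0
```

```bash
python3 - <<'E'
from h import *
im,c=snap("scene","scene1"); snap("wrist","w1"); snap("top","top1")
s,_=load("scene1");t,_=load("top1"); w,_=load("w1")
v=np.hstack([cv2.resize(s[220:340,130:290],(400,300),interpolation=2),cv2.resize(t[190:310,350:510],(400,300),interpolation=2)])
v=np.vstack([v,np.hstack([cv2.resize(w,(400,300)),cv2.resize(s[150:290,370:540],(400,300),interpolation=2)])])
cv2.imwrite("pics/crop2.png",v)
E
```

```text
(no output)
```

View pics/crop2.png

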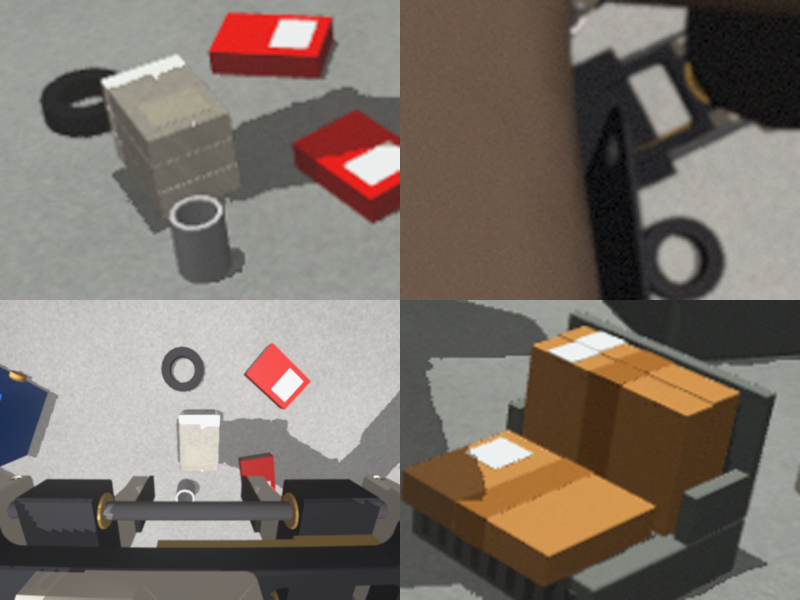

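The pile is three boxes flush and square in the scene crop, and the tape and coupling are untouched. The carton is now clear. I'll refine its front edge and the row line, then stage the open fingers in front of the overhang.

```bash
python3 - <<'E'
from h import *
s,cs=load("scene1"); fx,fy=170/400,140/300
k=lambda x,y:[370+x*fx,150+(y-300)*fy]
# carton top front edge + rear right, bottom corner ; row tops
print("carton top (z.085)",onplane(cs,[k(402,470),k(547,552),k(655,506),k(505,430)],.085).round(4))
print("carton bottom front (z.055)",onplane(cs,[k(404,501),k(547,587)],.055).round(4))
print("row top front edge",onplane(cs,[k(532,345),k(690,415)],.165).round(4),"mid/rear",onplane(cs,[k(560,334),k(715,403),k(740,392)],.165).round(4))
a=np.radians(27.8); u=np.array([np.sin(a),-np.cos(a)]); F=np.array([.573,.118]); p=F+u*.04
go([p[0],p[1],.36],a)
E
```

```text
carton top (z.085) [[0.5572 0.3792 0.085 ]
 [0.6818 0.4231 0.085 ]
 [0.6386 0.5426 0.085 ]
 [0.5082 0.4969 0.085 ]]
carton bottom front (z.055) [[0.5592 0.3869 0.055 ]
 [0.6866 0.4296 0.055 ]]
row top front edge [[0.5036 0.5013 0.165 ]
 [0.6334 0.5463 0.165 ]] mid/rear [[0.4862 0.538  0.165 ]
 [0.6186 0.5799 0.165 ]
 [0.6047 0.614  0.165 ]]
shift [-0.4036, 0.487, 0.0381] turn 0.7655 J6 -1.06 F [-0.82 -0.2  -1.24] pos [ 0.5145 -0.2241  0.3788] t 7.9 gap 0.8179076489931826
```

```bash
python3 - <<'E'
from h import *
s,cs=load("scene1"); fx,fy=170/400,140/300
k=lambda x,y:[370+(x-400)*fx,150+(y-300)*fy]
A=lambda P:np.degrees(np.arctan2(*(P[1]-P[0])[1::-1])).round(2)
C=onplane(cs,[k(402,470),k(547,552),k(655,506),k(505,430)],.085);print("carton top",C.round(4),C.mean(0).round(4),A(C),np.linalg.norm(np.diff(C,axis=0),axis=1).round(4))
B=onplane(cs,[k(404,501),k(547,587)],.055);print("bottom front",B.round(4),A(B))
R=onplane(cs,[k(532,345),k(690,415),k(560,334),k(715,403),k(740,392)],.165);print("row",R.round(4),A(R))
a=np.radians(27.8);n=np.array([-np.sin(a),np.cos(a)])
print("front n:",B[:,:2]@n,C[:2,:2]@n,"rear",C[2:,:2]@n,"row front",R[:2,:2]@n,"mid",R[2:4,:2]@n,"row back",R[4,:2]@n)
E
```

```text
carton top [[0.5091 0.0823 0.085 ]
 [0.6358 0.1523 0.085 ]
 [0.5899 0.2476 0.085 ]
 [0.458  0.1767 0.085 ]] [0.5482 0.1647 0.085 ] 28.89 [0.1448 0.1058 0.1497]
bottom front [[0.5096 0.085  0.055 ]
 [0.639  0.1545 0.055 ]] 28.27
row [[0.4591 0.1907 0.165 ]
 [0.5907 0.2598 0.165 ]
 [0.4417 0.2188 0.165 ]
 [0.5757 0.285  0.165 ]
 [0.5616 0.3105 0.165 ]] 27.68
front n: [-0.16253552 -0.16134314] [-0.16459439 -0.16183783] rear [-0.05613069 -0.05727913] row front [-0.04540571 -0.0457087 ] mid [-0.01247789 -0.01644039] row back 0.012708392226280908
```

>>> arm_command --deltas '[[[-0.404,0.487,0.038],-0.805],[[-0.404,0.487,0.038],-0.805],[[-0.404,0.487,0.038],-0.805],[[-0.404,0.487,0.038],-0.805],[[-0.404,0.487,0.038],-0.805],[[-0.404,0.487,0.038],-0.805],[[-0.404,0.487,0.038],-0.805],[[-0.404,0.487,0.038],-0.805],[[-0.404,0.487,0.038],-0.805],[[-0.404,0.487,0.038],-0.805],[[-0.404,0.487,0.038],-0.805],[[-0.404,0.487,0.038],-0.805]]' --grip 1

```text
clock: 9.1
position: [0.5918, 0.0826, 0.3579]
ee_rot: [0.001, 0.857, -0.516, -0.001]
wrist_force: [-0.1, 0.2, 1.0]
finger_gap: 1.006
grasp_force: 0.0
```

>>> arm_command --deltas '[[[0,0,0.09],0],[[0,0,0.18],0],[[0,0,0.26],0],[[0,0,0.29],0],[[-0.02,0,0.29],0],[[-0.04,0,0.29],0],[[-0.046,0,0.29],0],[[-0.046,0,0.29],0]]'

```text
clock: 9.9
position: [0.5815, 0.104, 0.2162]
ee_rot: [-0.001, 0.856, -0.516, 0.001]
wrist_force: [-0.3, 0.2, -0.2]
finger_gap: 1.0
grasp_force: 0.0
```

>>> arm_command --deltas '[[[-0.006,0,0],0],[[-0.012,0,0],0],[[-0.018,0,0],0],[[-0.024,0,0],0],[[-0.024,0,0],0]]'

```text
clock: 10.4
position: [0.5759, 0.1138, 0.215]
ee_rot: [-0.0, 0.856, -0.517, 0.0]
wrist_force: [1.8, -1.1, 0.1]
finger_gap: 0.998
grasp_force: 0.9
```

>>> arm_command --deltas '[[[-0.006,0,0],0],[[-0.012,0,0],0],[[-0.012,0,0],0]]'

```text
clock: 10.7
position: [0.5741, 0.1148, 0.2151]
ee_rot: [0.002, 0.855, -0.518, 0.001]
wrist_force: [14.8, -28.8, 2.8]
finger_gap: 0.998
grasp_force: 16.7
```

>>> arm_command --deltas '[[[-0.005,0,0],0],[[-0.01,0,0],0],[[-0.01,0,0],0]]'

```text
clock: 11.0
position: [0.5729, 0.1155, 0.2153]
ee_rot: [0.004, 0.854, -0.52, 0.002]
wrist_force: [27.1, -55.0, 1.5]
finger_gap: 0.998
grasp_force: 30.5
```

>>> arm_command --deltas '[[[0.008,0,0],0],[[0.008,0,-0.01],0],[[0.008,0,-0.02],0],[[0.008,0,-0.03],0],[[0.008,0,-0.03],0]]'

```text
clock: 11.5
position: [0.5739, 0.1137, 0.2296]
ee_rot: [0.003, 0.855, -0.519, 0.002]
wrist_force: [22.1, -39.4, -5.9]
finger_gap: 0.995
grasp_force: 22.5
```

```bash
python3 - <<'E'
from h import *
snap("scene","scene2"); s,_=load("scene2"); print(manip.state()["wrist_force"],manip.state()["position"])
cv2.imwrite("pics/s2.png",cv2.resize(s[150:290,370:540],(680,560),interpolation=2))
E
```

```text
[ 22.14252078 -39.20092089  -7.14638556] [0.57389688 0.11367875 0.22940132]
```

View pics/s2.png

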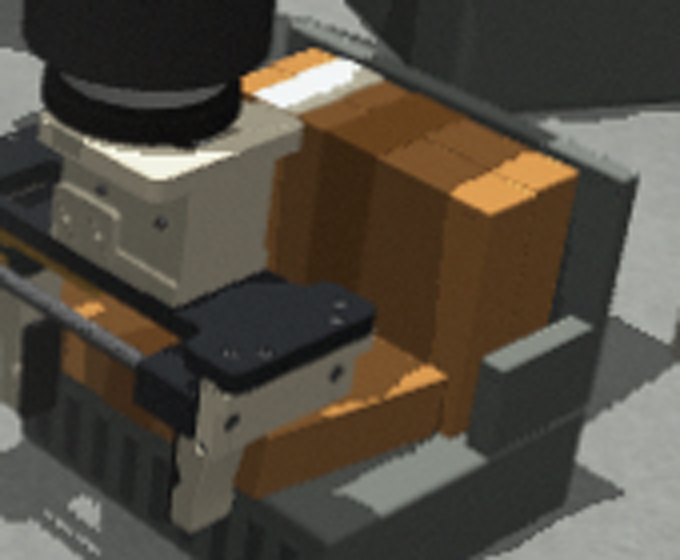

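The carton appears to follow the fingers: its front-lower corner is at about (250,495) in the crop, lifted off the deck, and the wrist carries −7 N. I'll continue along the arc.

>>> arm_command --deltas '[[[0.001,0,-0.01],0],[[0.002,0,-0.02],0],[[0.002,0,-0.03],0],[[0.001,0,-0.04],0],[[0.001,0,-0.04],0]]'

```text
clock: 12.05
position: [0.5742, 0.1134, 0.2506]
ee_rot: [0.003, 0.855, -0.518, 0.002]
wrist_force: [19.5, -37.8, 1.6]
finger_gap: 1.003
grasp_force: 21.7
```

The force balance matches a carton stuck to the fingers at about 19°. Next, follow the tipping arc to 45°.

>>> arm_command --deltas '[[[0.002,0,-0.014],0],[[0,0,-0.028],0],[[-0.001,0,-0.04],0],[[-0.005,0,-0.052],0],[[-0.01,0,-0.062],0],[[-0.017,0,-0.075],0],[[-0.024,0,-0.086],0],[[-0.024,0,-0.086],0]]'

```text
clock: 12.85
position: [0.5681, 0.1278, 0.295]
ee_rot: [0.001, 0.856, -0.517, 0.002]
wrist_force: [4.7, -17.6, 11.4]
finger_gap: 1.0
grasp_force: 10.9
```

```bash
python3 - <<'E'
from h import *
snap("scene","scene3"); s,_=load("scene3"); print(manip.state()["wrist_force"],manip.state()["position"])
cv2.imwrite("pics/s3.png",cv2.resize(s[130:290,370:540],(680,560),interpolation=2))
E
```

```text
[  3.50574419 -15.65352892  12.01686876] [0.56817489 0.12772713 0.2948132 ]
```

View pics/s3.png

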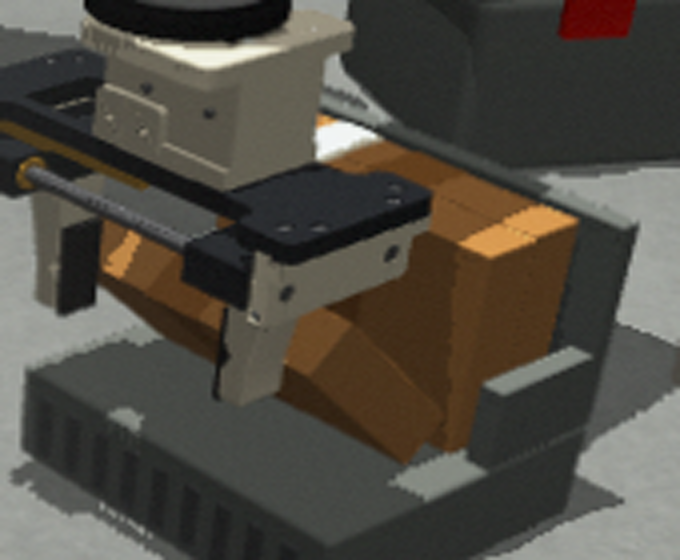

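It is at about 45°, standing cleanly against the row's foot. Next I'll finish the arc.

>>> arm_command --deltas '[[[-0.007,0,-0.012],0],[[-0.015,0,-0.022],0],[[-0.025,0,-0.032],0],[[-0.036,0,-0.04],0],[[-0.046,0,-0.047],0],[[-0.056,0,-0.052],0],[[-0.069,0,-0.057],0],[[-0.082,0,-0.06],0],[[-0.095,0,-0.064],0],[[-0.107,0,-0.066],0],[[-0.118,0,-0.066],0],[[-0.118,0,-0.066],0]]'

```text
clock: 14.1
position: [0.5393, 0.1828, 0.3256]
ee_rot: [0.0, 0.856, -0.516, -0.0]
wrist_force: [-0.8, -0.3, -0.8]
finger_gap: 1.005
grasp_force: 0.0
```

```bash
python3 - <<'E'
from h import *
snap("scene","scene4"); s,_=load("scene4")
cv2.imwrite("pics/s4.png",cv2.resize(s[130:290,370:540],(680,560),interpolation=2))
E
```

```text
(no output)
```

View pics/s4.png

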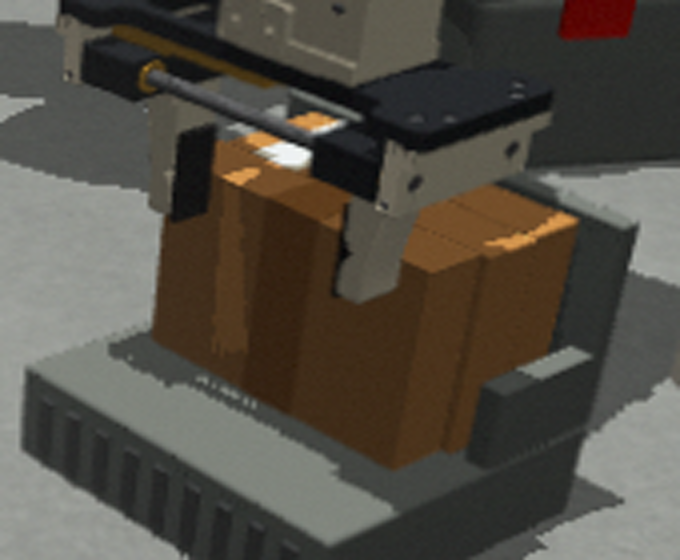

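The carton stands upright against the row: its bottom corner is at (395,467), and its side meets the row's at (447,450). I'll add a gentle push lower down to seat it, then withdraw.

>>> arm_command --deltas '[[[0.03,0,0],0],[[0.03,0,0.03],0],[[0.03,0,0.06],0],[[0.01,0,0.06],0],[[0,0,0.06],0],[[-0.006,0,0.06],0],[[-0.01,0,0.06],0],[[-0.012,0,0.06],0]]'

```text
clock: 14.95
position: [0.5381, 0.1858, 0.2966]
ee_rot: [0.001, 0.856, -0.517, 0.002]
wrist_force: [15.4, -16.4, -5.5]
finger_gap: 1.004
grasp_force: 11.2
```

>>> arm_command --deltas '[[[0.02,0,0],0],[[0.06,0,0],0],[[0.14,0,0],0],[[0.2,0,0],0],[[0.3,0,-0.1],0],[[0.3,0,-0.2],0],[[0.3,0,-0.2],0],[[0.3,0,-0.2],0]]'

```text
clock: 15.75
position: [0.6077, 0.0541, 0.4]
ee_rot: [-0.003, 0.856, -0.517, 0.002]
wrist_force: [-0.4, -0.5, 0.1]
finger_gap: 1.006
grasp_force: 0.0
```

```bash
python3 - <<'E'
from h import *
snap("scene","scene5"); snap("top","top5"); s,_=load("scene5"); t,_=load("top5")
cv2.imwrite("pics/s5.png",np.hstack([cv2.resize(s[130:300,370:540],(400,400),interpolation=2),cv2.resize(s[220:340,140:260],(400,400),interpolation=2)]))
E
```

```text
(no output)
```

View pics/s5.png

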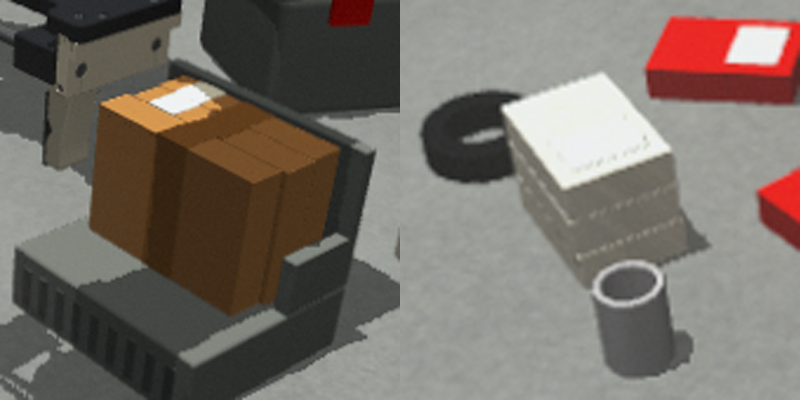

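The carton is flush and upright with its top front corner at (250,183), and the pile is square. A quick numeric check, then I'll hand in.

```bash
python3 - <<'E'
from h import *
s,cs=load("scene5"); k=lambda x,y:[140+(x-400)*.3,220+y*.3]
Q=onplane(cs,[k(503,108),k(605,73),k(673,153),k(567,188)],.066);d=Q[2]-Q[1];print(Q.mean(0).round(4),np.degrees(np.arctan2(d[1],d[0])))
k=lambda x,y:[370+x*.425,130+y*.425]
R=onplane(cs,[k(102,102),k(250,183),k(282,172),k(338,150)],.165);a=np.radians(27.8);print((R[:,:2]@[-np.sin(a),np.cos(a)]).round(4),(R[:,:2]@[np.cos(a),np.sin(a)]).round(4))
E
```

```text
[ 0.5227 -0.2195  0.066 ] 24.816284228496897
[-0.0703 -0.0781 -0.0486  0.0091] [0.4884 0.6361 0.6392 0.6426]
```

```bash
python3 - <<'E'
from h import *
t,c=load("top5");s,cs=load("scene5")
def q(im,b,vm,sm):
    x0,y0,x1,y1=b;h=cv2.cvtColor(im,cv2.COLOR_BGR2HSV)[y0:y1,x0:x1];m=((h[...,2]>vm)&(h[...,1]<sm)).astype(np.uint8)
    m=cv2.morphologyEx(m,cv2.MORPH_CLOSE,np.ones((5,5)));k=max(cv2.findContours(m,0,1)[0],key=cv2.contourArea)
    return cv2.approxPolyN(k,4,ensure_convex=True).reshape(-1,2)+[x0,y0],cv2.contourArea(k)
for im,cc,b,vm,sm in((t,c,(395,205,465,285),140,60),(s,cs,(160,230,235,305),165,70)):
    p,a=q(im,b,vm,sm);Q=onplane(cc,p,.066);print(p.tolist(),a,Q.mean(0).round(4),np.linalg.norm(np.diff(Q,axis=0),axis=1).round(4))
E
```

```text
[[457, 260], [428, 273], [406, 231], [435, 218]] 1433.5 [ 0.5171 -0.2233  0.066 ] [0.0597 0.0872 0.0608]
[[221, 265], [189, 277], [170, 252], [207, 234]] 1011.5 [ 0.5157 -0.2185  0.066 ] [0.0566 0.0866 0.0783]
```

The same top camera puts the slim box within 1 mm of where the pile top was. Handing in.

```bash
python3 -c "
from workcell import manip
print(manip.close_job())"
```

```text
the job is handed in; nothing more can be done
None
```

I handed the job in at about 16 s on the robot's clock: the slim box is squarely on the pile and the carton stands upright, flat against the row. The final pictures show the row and pile standing and the tape roll and coupling in place. The hand-in returned no verdict.

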